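# Pack two fragile clay seal balls and clip the case shut

## Task

Set the big terracotta seal ball gently into the big dimple and the small blue one gently into the small dimple of the walnut case; they are hollow and fragile, so do not drop them or press them down. Then put the white lid on so that it sits fully home, and fold both brass clip flaps down flat onto the lid, one by one. Leave the coin, scoop, blue dish and loupe where they are.

Things in the scene. Friction and masses are not known exactly. Their poses are not given: they have to be found in the camera images.
- case: Open walnut storage case, fixed to the desk; origin at the centre of its underside. Outside 166 (its x) x 176 (its y) x 74 high, walls 8, so the inside is 150 x 160; rim at z = 74. One dimple lies in its +y half, one in its -y half (40 from the middle; which is which varies), in cork whose top stands 24 above the desk. A brass flap is hinged on each y end.
- block_big: Fixed cork block with the big dimple, 148 x 78 x 16 high, inside the case; origin at the centre of its underside.
- block_small: Fixed cork block with the small dimple, 148 x 78 x 16 high, inside the case; origin at the centre of its underside.
- pocket_big (a point): Centre of the mouth of the big dimple (round, 35 across, 12 deep, dark floor), level with the cork's top; x and y axes parallel to the case's. The big ball seated here has its centre 17.9 above this point.
- pocket_small (a point): Centre of the mouth of the small dimple (round, 27 across, 12 deep, dark floor), level with the cork's top. The small ball seated here has its centre 14.8 above this point.
- ball_big_center (a point): Centre of the big terracotta seal ball: sphere of 50 diameter, about 60 g, fragile. At first it sits on a cork ring (fixed, 42 outside, 10 high), its centre about 31 above the desk. A free fall of more than 6 into the dimple, more than 25 N against dimple, case or lid, or ending on the desk, counts as broken.
- ball_small_center (a point): Centre of the small blue seal ball: sphere of 40 diameter, about 35 g, fragile in the same way. At first it sits on a like cork ring, its centre about 25 above the desk.
- lid_handle (a point): Centre of the black bar handle (16 in x, 60 in y, 30 high) of the loose white lid, 220 g; 15 above the lid's top, 25 above its underside. Lid: plate 158 x 168 x 5 over a plug 143 x 153 x 5 that enters the case with 3.5 to spare all round; its x, y lie along the case's when fitted (or half a turn round). Starts flat on the desk. Seated, this point is 94 above the case's underside, over its middle.
- flap_left (a joint): Angle of the brass flap on the case's +y end: 0 = flat on the seated lid, 1.57 = upright, more = leaning outwards (start 1.75 to 2.2, limit 2.35). Stays where it is left (a stiff hinge, about 1 N at the tip); no snap.
- flap_right (a joint): The same for the flap on the case's -y end.
- flap_left_hinge (a point): Middle of the left flap's hinge line (along the case's x), 97 from the case's middle along its y, 82 above its underside. The flap is a plate 60 wide, 36 long from the hinge, 4 thick; closed it reaches inward over the lid's rim.
- flap_left_tip (a point): Middle of the left flap's free edge.
- flap_right_hinge (a point): Middle of the right flap's hinge line, on the -y end, otherwise as the left.
- flap_right_tip (a point): Middle of the right flap's free edge.
- coin: Bronze coin, 29 diameter, 5 thick, loose, origin under its centre; leave alone.
- scoop: Silver spoon-shaped coin scoop, about 130 long, loose; leave alone.
- dish: Blue enamel dish, 90 diameter, 25 high, loose, origin under its centre; leave alone.
- loupe: Chrome loupe, 40 diameter, 40 high, loose, origin under its centre; leave alone.
Things that resemble listed ones, but are neither listed nor needed, are in the scene too. What is shaped like the part that bears lid_handle but purple is not meant. Leave any purple look-alike of the part that bears ball_small_center alone.

How it is judged:
On the way, in this order (a step that is already met when the one before it is completed fails the run):
1. one ball rests in its own dimple, let go (((horizontal distance between ball_big_center and pocket_big below 0.004 m and z of ball_big_center in the frame of pocket_big between 0.0149 and 0.0209 m and contact force between the fingers and ball_big below 0.05 N) or (horizontal distance between ball_small_center and pocket_small below 0.004 m and z of ball_small_center in the frame of pocket_small between 0.0118 and 0.0178 m and contact force between the fingers and ball_small below 0.05 N))), for 0.2 s.
2. both balls rest in their own dimples, let go (horizontal distance between ball_big_center and pocket_big below 0.004 m and z of ball_big_center in the frame of pocket_big between 0.0149 and 0.0209 m and contact force between the fingers and ball_big below 0.05 N and horizontal distance between ball_small_center and pocket_small below 0.004 m and z of ball_small_center in the frame of pocket_small between 0.0118 and 0.0178 m and contact force between the fingers and ball_small below 0.05 N), for 0.2 s.
3. the lid sits fully home on the case over both balls, flaps still open (all of step 2 and horizontal distance between lid_handle and case below 0.007 m and z of lid_handle in the frame of case between 0.09 and 0.096 m and angle between lid_handle's own z axis and vertical below 0.04 rad and not (value of joint flap_left below 0.14 rad) and not (value of joint flap_right below 0.14 rad)), for 0.2 s.
4. one flap is folded down onto the seated lid (horizontal distance between lid_handle and case below 0.007 m and z of lid_handle in the frame of case between 0.09 and 0.096 m and angle between lid_handle's own z axis and vertical below 0.04 rad and value of joint any of flap_left, flap_right below 0.14 rad), for 0.1 s.
5. both flaps are folded down onto the seated lid (horizontal distance between lid_handle and case below 0.007 m and z of lid_handle in the frame of case between 0.09 and 0.096 m and angle between lid_handle's own z axis and vertical below 0.04 rad and value of joint each of flap_left, flap_right below 0.14 rad), for 0.1 s.
At the end, for the whole second after the job is handed in: Each ball is let go and at rest in its own dimple (within 4 mm of its centre, seated height within 3 mm); the lid is at rest fully home (handle within 7 mm of the case's middle, height within about 3 mm, tilt under 0.04 rad); both flaps are within 0.14 rad of flat (all of step 2 and all of step 5 and linear speed of each of ball_big, ball_small, lid below 0.02 m/s); the robot touches nothing.
It fails at once if the big ball meets a dimple, the case or the lid with more than 25 N (contact force between ball_big and block_big above 25 N or contact force between ball_big and block_small above 25 N or contact force between ball_big and case above 25 N or contact force between ball_big and lid above 25 N).
It fails at once if the small ball meets a dimple, the case or the lid with more than 25 N (contact force between ball_small and block_big above 25 N or contact force between ball_small and block_small above 25 N or contact force between ball_small and case above 25 N or contact force between ball_small and lid above 25 N).
It fails at once if a ball drops into its dimple (over 0.35 m/s within the last 12 mm: a free fall of more than 6 mm) ((linear speed of ball_big above 0.35 m/s and horizontal distance between ball_big_center and pocket_big below 0.015 m and z of ball_big_center in the frame of pocket_big below 0.03 m) or (linear speed of ball_small above 0.35 m/s and horizontal distance between ball_small_center and pocket_small below 0.015 m and z of ball_small_center in the frame of pocket_small below 0.027 m)).
It fails at once if a ball falls or is set down on the desk (height (world z) of ball_big_center below 0.027 m or height (world z) of ball_small_center below 0.0215 m).
It fails at once if a bystander (coin, scoop, dish, loupe) is moved by more than 20 mm (distance of any of coin, scoop, dish, loupe from where it was at the start of the episode above 0.02 m).
It also fails if it takes over 72 s, if anything falls off the work surface, if the arm or the gripper's body presses on something with over 40 N, if the wrist force passes 120 N, or if a joint passes its speed limit or range.

## Robot

A 6-joint arm with a two-finger parallel gripper is mounted at the origin on the work surface. World frame = base frame: x ahead of the robot, y to its left, z up, the work surface at z = 0. Lengths are in m, angles in rad, forces in N, time in s.
With the tool pointing down it reaches from about 0.35 to 0.8 m from the base axis. Payload 7.3 kg.
Tool frame: the origin (TCP) lies between the finger pads; the fingertips stand 25 mm ahead of it and the grasp point (between the pads) lies 6 mm ahead of it (r.tip_extent is the distance from the TCP to the fingertips, in m); z points along the fingers, y is the line along which they close (so a half turn about z gives the same grasp; the last joint's range is limited). The gripper opens to 85 mm and grips with 20 to 120 N. Pads are 22 mm wide; open, the fingers measure 114 mm over their backs; the gripper's body (76 mm by 85 mm) begins 54 mm behind the grasp point. The pads swing forward as they close: fully open they stand 13 mm farther back than shut.
Start: joints at [1.159, 0.342, 1.524, -0, 1.275, -0.146], TCP at [0.138, 0.507, 0.256] pointing down, gripper open.
Joint ranges: [-2.53, 2.53], [-0.77, 2.02], [0.04, 2.7], [-1, 4.14], [0.28, 2.66], [-3.11, 3.11]. Speed limits (rad/s): [2.57, 2.57, 3.14, 3.14, 3.14, 3.14].

## Interface

Orientations are given as a unit quaternion [x, y, z, w].
In Python, from workcell import r, command_gripper, optics gives the robot as it stands. The module is installed in compiled form; this text tells all that it offers. Calls block until the motion is done:
- r.reach(position, orientation): joint-space move of the TCP to a pose.
- r.move_straight(position, orientation=None, speed=0.15, max_force=None): straight line of the TCP; orientation=None keeps the orientation; speed is the mean speed in m/s. With max_force (N) it stops when the force on the tool has changed by that much, and returns True; else False.
- r.movej(angles): joint-space move.
- command_gripper(opening, force=None): finger opening in m; force is the grip in N (None keeps the last); returns when the fingers have stopped.
- r.hold(seconds).
- r.solve_ik(position, orientation): joint angles nearest the present ones, or None.
- r.read_state(): the state.
- optics.get_image(name): name is "scene" or "top"; returns (picture, depth): 420x560x3 uint8, red, green, blue; 420x560 float32, m along the optical axis (not along the pixel's ray), 0 where there is no reading.
- optics.camera_model(name): a dict with "K" (3x3 intrinsics, pixels), "k1" (the pictures are not rectified: a ray, as slopes to the right and down, at radius r is drawn at 1 + k1 r^2 times it, then the intrinsics apply), "R" (3x3) and "t" (3): a world point X has camera coordinates R X + t. Camera axes: x right, y down, z forward; pixel columns grow to the right and rows downward; lengths in m; the calibration is good to about 2 mm. A picture is of the moment at which its call begins. camera_model takes no time and is no camera call.
A pose or a line that the arm cannot do raises r.PlanningError and nothing moves.
- r.finish_job(): hands the job in; it is judged then, once.
The state is a dict: "time_s": time; "joint_positions": joint angles; "dq": joint speeds; "tau": joint torques, N m; "eef_pos": TCP position; "eef_rot": TCP orientation; "contact_force": force on the tool from outside, world axes, zero at the start; "torque": the same for the moment, N m; "grip_width": finger opening in m; "grip_force": force on a finger pad.
Only numpy, scipy, OpenCV 4.12 (cv2) and the standard library are available. Lean on these libraries where they do the work, as an engineer would, in place of code of your own. Each camera call takes 0.05 s, during which the arm holds its last target. There are 200 camera calls.

## Working session

There is one attempt and no reset: what is moved stays moved. The work goes in short steps, each a Python script; the robot and the scene stay as the last script left them, time stands still between calls to the robot, and variables do not carry over. Pictures are saved under pics/ and viewed, at most 10 in all, crops included, and the job is handed in when it is done.

```bash
mkdir -p pics
cat > h.py <<'E'
import numpy as np, cv2
from workcell import r, command_gripper, optics
def grab(n):
    im,d=optics.get_image(n); return im,d,optics.camera_model(n)
def cloud(d,m):
    K,k1=np.array(m["K"]),m["k1"]; R,t=np.array(m["R"]),np.array(m["t"])
    h,w=d.shape; v,u=np.mgrid[:h,:w].astype(float)
    p=np.stack([u.ravel(),v.ravel()],1)
    s=cv2.undistortPoints(p[:,None],K,np.array([k1,0,0,0,0.]))[:,0]
    z=d.ravel(); P=np.c_[s*z[:,None],z]
    W=(P-t)@R; W[z==0]=np.nan
    return W.reshape(h,w,3)
def ray(px,m,z):
    K,k1=np.array(m["K"]),m["k1"]; R,t=np.array(m["R"]),np.array(m["t"])
    s=cv2.undistortPoints(np.array(px,float).reshape(-1,1,2),K,np.array([k1,0,0,0,0.]))[:,0]
    D=np.c_[s,np.ones(len(s))]@R; C=-R.T@t
    return C+D*((z-C[2])/D[:,2])[:,None]
def proj(X,m):
    R,t=np.array(m["R"]),np.array(m["t"]); P=np.atleast_2d(X)@R.T+t; s=P[:,:2]/P[:,2:]
    s=s*(1+m["k1"]*(s**2).sum(1))[:,None]; K=np.array(m["K"]); return s@K[:2,:2].T+K[:2,2]
def save(n,im): cv2.imwrite("pics/"+n,cv2.cvtColor(im,cv2.COLOR_RGB2BGR))
def down(yaw):  # tool z down, tool y (closing line) at angle yaw from world y-ish
    from scipy.spatial.transform import Rotation as Ro
    c,s=np.cos(yaw),np.sin(yaw)   # closing direction (c,s,0)
    y=np.array([c,s,0]);z=np.array([0,0,-1.]);x=np.cross(y,z)
    return Ro.from_matrix(np.c_[x,y,z]).as_quat()
E
python3 - <<'E'
from h import *
for n in("top","scene"):
    im,d,m=grab(n); save(n+"0.png",im); np.savez(n+"0.npz",im=im,d=d)
    print(n,m, (d==0).mean())
print(r.read_state()["eef_rot"])
E
```

```text
top {'K': array([[479.15806516,   0.        , 270.67429923],
       [  0.        , 479.15806516, 206.69754368],
       [  0.        ,   0.        ,   1.        ]]), 'k1': -0.03673761173774262, 'R': array([[-0.00704734, -0.99977338, -0.02008793],
       [-0.99339983,  0.0092995 , -0.11432543],
       [ 0.11448633,  0.01914966, -0.99324024]]), 't': array([-0.0874895 ,  0.524523  ,  1.39949867])} 0.004141156462585034
scene {'K': array([[423.48226935,   0.        , 275.39147069],
       [  0.        , 423.48226935, 205.12301474],
       [  0.        ,   0.        ,   1.        ]]), 'k1': -0.055484946031431136, 'R': array([[-0.53208115,  0.84654655,  0.01576639],
       [ 0.57795756,  0.37674664, -0.72389711],
       [-0.61875254, -0.3760597 , -0.68972777]]), 't': array([ 0.38611195, -0.20298179,  1.87359757])} 0.004421768707482994
[ 1.32504545e-01  9.91182152e-01 -6.72425937e-04 -1.84591538e-04]
```

View pics/top0.png

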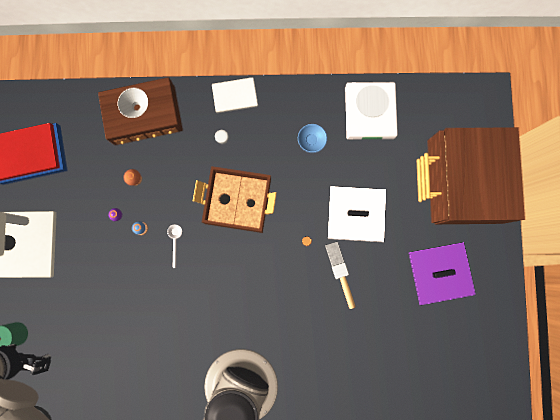

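View pics/scene0.png

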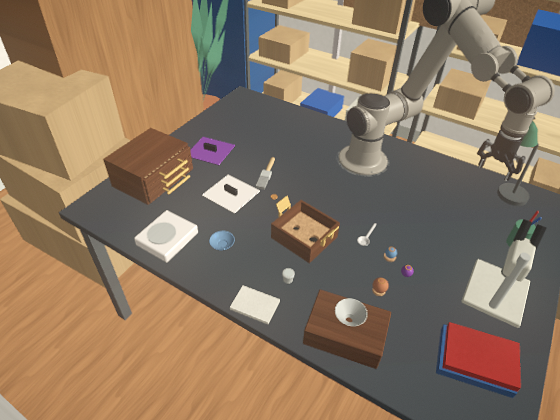

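The top view shows the case at (237,200), with the big dimple at (224,199) and the small one at (251,202). The terracotta ball is at (132,177), the blue ball at (139,228), the white lid at (357,213), and the flaps at (200,191) and (271,202). The scene view agrees: case (305,230), balls (381,286) and (391,254), lid (231,192).

```bash
cat > meas.py <<'E'
from h import *
def comp(mask,near,rad=40):
    n,l,s,c=cv2.connectedComponentsWithStats(mask.astype(np.uint8))
    best=max((i for i in range(1,n) if np.hypot(*(c[i]-near))<rad),key=lambda i:s[i,4]); return l==best,c[best],s[best]
guess={"top":dict(big=(132,177),small=(139,228),lid=(357,213)),"scene":dict(big=(381,286),small=(391,254),lid=(231,192))}
for n in("top","scene"):
    z=np.load(n+"0.npz"); im,d=z["im"],z["d"]; m=optics.camera_model(n); W=cloud(d,m)
    hsv=cv2.cvtColor(im,cv2.COLOR_RGB2HSV); H,S,V=[hsv[...,i].astype(int) for i in range(3)]
    print(n,"cam",-np.array(m["R"]).T@m["t"], "desk z",np.nanmedian(W[...,2][(V<80)&(S<80)&(abs(W[...,2])<.03)]))
    for b,hr,hh,rad in(("big",(3,14),.031,.025),("small",(100,118),.025,.02)):
        g=guess[n][b]
        win=np.zeros(H.shape,bool); win[g[1]-14:g[1]+15,g[0]-14:g[0]+15]=1
        mk=win&(W[...,2]>hh-.004)&(S>60)   # upper hemisphere by depth
        print(b,"px",mk.sum(), "HSV",np.median(hsv[mk],axis=0), "maxz",np.nanmax(W[mk][:,2]))
        # sphere fit with known radius
        from scipy.optimize import least_squares
        P=W[mk]; C=-np.array(m["R"]).T@m["t"]
        f=least_squares(lambda c:np.linalg.norm(P-c,axis=1)-rad,P.mean(0)-[0,0,.01],loss="soft_l1",f_scale=.002)
        ell=win&(V>60)&(S>70)
        c=np.argwhere(ell)[:,::-1].mean(0)
        print("  fit",f.x.round(4),"rms",np.sqrt((f.fun**2).mean()).round(4)," mask-ray",ray(c,m,hh)[0].round(4),ell.sum())
    # lid white plate top z=.010
    mk,c,s=comp((S<40)&(V>170)&(abs(W[...,2]-.01)<.012),guess[n]["lid"])
    mk=cv2.morphologyEx(mk.astype(np.uint8),cv2.MORPH_CLOSE,np.ones((25,25)))
    cnt=max(cv2.findContours(mk,cv2.RETR_EXTERNAL,cv2.CHAIN_APPROX_NONE)[0],key=cv2.contourArea)
    X=ray(cnt[:,0],m,.010); (cx,cy),(w,h),a=cv2.minAreaRect((X[:,:2]*1000).astype(np.float32)); print("lid rect",cx,cy,w,h,a)
    g=guess[n]["lid"]; win=np.zeros(H.shape,bool); win[g[1]-30:g[1]+30,g[0]-32:g[0]+32]=1
    hd=win&(V<70)&(W[...,2]>.03); X=W[hd]; print(" handle px",hd.sum(),"med z",np.median(X[:,2]))
    t=hd&(W[...,2]>.036); P=ray(np.argwhere(t)[:,::-1],m,.040); print(" handle rect",cv2.minAreaRect((P[:,:2]*1000).astype(np.float32)),P.mean(0))
# case via depth
for n in("top","scene"):
    z=np.load(n+"0.npz"); im,d=z["im"],z["d"]; m=optics.camera_model(n); W=cloud(d,m)
    cc=ray([(237,200)],optics.camera_model("top"),.05)[0]
    near=(np.hypot(W[...,0]-cc[0],W[...,1]-cc[1])<.16)
    hsv=cv2.cvtColor(im,cv2.COLOR_RGB2HSV); H,S,V=[hsv[...,i].astype(int) for i in range(3)]
    rim=near&(abs(W[...,2]-.074)<.005)&~((H>17)&(H<35)&(V>150))
    P=W[rim][:,:2]; print(n,"rim",rim.sum(),cv2.minAreaRect((P*1000).astype(np.float32)),P.mean(0), "medz",np.median(W[rim][:,2]))
    br=near&((H>17)&(H<35)&(V>120)&(S>90))&(W[...,2]>.078)
    for sgn in(1,-1):
        q=W[br&(sgn*(W[...,1]-cc[1])>.05)]
        if len(q):print(" flap",sgn,len(q),q.mean(0).round(4),q.min(0).round(4),q.max(0).round(4))
    dk=near&(V<60)&(W[...,2]<.03)&(W[...,2]>-.01)&(np.hypot(W[...,0]-cc[0],W[...,1]-cc[1])<.07)
    k,l,s,c=cv2.connectedComponentsWithStats(dk.astype(np.uint8))
    for i in range(1,k):
        if s[i,4]>15: print(" dark",s[i],c[i].round(1),"at.012",ray(c[i],m,.012)[0].round(4),"at.024",ray(c[i],m,.024)[0].round(4),np.median(W[l==i][:,2]))
E
python3 meas.py
```

```text
top cam [ 0.36022102 -0.11914739  1.44824723] desk z 0.0003572508757931338
big px 213 HSV [  9. 166. 175.] maxz 0.059803514182190376
  fit [0.6192 0.3257 0.0322] rms 0.0021  mask-ray [0.6174 0.3273 0.031 ] 251
small px 120 HSV [105. 125. 180.] maxz 0.05278877598753061
  fit [0.4654 0.3045 0.0265] rms 0.0023  mask-ray [0.4642 0.3017 0.025 ] 155
lid rect 502.95770263671875 -349.85687255859375 169.04995727539062 160.33103942871094 86.03711700439453
 handle px 91 med z 0.03976505789259167
 handle rect ((501.4384765625, -349.3121643066406), (58.94809341430664, 11.84961986541748), 89.46724700927734) [ 0.50208284 -0.34980116  0.04      ]
scene cam [1.482051   0.45419551 1.13924675] desk z -0.001710318606902563
big px 185 HSV [ 11. 132. 168.] maxz 0.058910868194349264
  fit [0.6188 0.326  0.0325] rms 0.0018  mask-ray [0.623  0.3284 0.031 ] 245
small px 92 HSV [103.  83. 140.] maxz 0.050941846504371995
  fit [0.4662 0.3051 0.0271] rms 0.0209  mask-ray [0.4776 0.3132 0.025 ] 138
lid rect 504.9142150878906 -349.7645263671875 172.6101837158203 159.89651489257812 86.25479888916016
 handle px 7 me
[... 392 characters left out ...]
825] [0.5923 0.1266 0.1192]
 flap -1 129 [ 0.5271 -0.0928  0.1006] [ 0.4987 -0.1059  0.0787] [ 0.557  -0.0793  0.1192]
 dark [220 194  10  10  74] [224.5 198.8] at.012 [0.5511 0.0484 0.012 ] at.024 [0.5495 0.047  0.024 ] 0.013936130457465858
 dark [247 200   8   7  44] [250.5 202.8] at.012 [ 0.5381 -0.0306  0.012 ] at.024 [ 0.5366 -0.0313  0.024 ] 0.012420963862454986
scene rim 401 ((545.4956665039062, 6.751953125), (190.78057861328125, 172.31971740722656), 80.96587371826172) [0.54830766 0.01073185] medz 0.07319902126827632
 flap 1 44 [0.5676 0.1126 0.0985] [0.5343 0.1003 0.0787] [0.5954 0.1259 0.1176]
 flap -1 141 [ 0.5309 -0.0922  0.0986] [ 0.4983 -0.1078  0.0782] [ 0.5622 -0.0778  0.1175]
```

```bash
cat >> h.py <<'E'
def rimcentre(im,d,m,c=(.5455,.0105),a=np.radians(-9.4)):
    W=cloud(d,m); hsv=cv2.cvtColor(im,cv2.COLOR_RGB2HSV); H,V=hsv[...,0],hsv[...,2]
    c=np.array(c,float)
    for it in range(5):
        ex=np.array([np.cos(a),np.sin(a)]); ey=np.array([-ex[1],ex[0]])
        D=W[...,:2]-c; X,Y=D@ex,D@ey; rim=(abs(W[...,2]-.074)<.006)&~((H>17)&(H<35)&(V>150))
        sd=lambda A,B,lo,s:(rim&(abs(s*A-lo)<.012)&(abs(B)<.06))
        xs=[sd(X,Y,.079,s) for s in(1,-1)]; ys=[sd(Y,X,.084,s)&(abs(X)>.034) for s in(1,-1)]
        mx=[np.mean(X[k]) for k in xs]; my=[np.mean(Y[k]) for k in ys]
        da=np.mean([-np.polyfit(Y[k],X[k],1)[0] for k in xs]+[np.polyfit(X[k],Y[k],1)[0] for k in ys])
        c=c+ex*np.mean(mx)+ey*np.mean(my); a+=da
    return c,a,mx,my
def best(p,yaw):
    o=[]
    for k in(0,np.pi):
        q=r.solve_ik(list(p),list(down(yaw+k)))
        if q is not None:o.append((abs(q[5]),k))
    return down(yaw+min(o)[1])
E
python3 - <<'E'
from h import *
for n in("top","scene"):
    z=np.load(n+"0.npz"); m=optics.camera_model(n)
    c,a,mx,my=rimcentre(z["im"],z["d"],m); print(n,c.round(4),np.degrees(a).round(2),np.round(mx,4),np.round(my,4))
    # predict pocket floors
    ex=np.array([np.cos(a),np.sin(a)]);ey=np.array([-ex[1],ex[0]])
    print(c+.04*ey,c-.04*ey, proj(np.r_[c+.04*ey,.016],m),proj(np.r_[c-.04*ey,.016],m))
print(r.tip_extent)
for p in((.619,.326,.2),(.466,.305,.2),(.55,.05,.2),(.502,-.35,.2),(.545,.01,.2)):
    for y in(-9.4,170.6,80,-100,-3,177):
        q=r.solve_ik(list(p),list(down(np.radians(y)))); print(p,y,None if q is None else np.round(q[5],2),end=";")
    print()
E
```

```text
top [0.5445 0.0086] -9.23 [ 0.0789 -0.0789] [ 0.0837 -0.0837]
[0.55089764 0.04803544] [ 0.53806271 -0.03092825] [[224.44366005 198.71620831]] [[250.54845102 202.68268491]]
scene [0.5475 0.01  ] -9.56 [ 0.0786 -0.0786] [ 0.0839 -0.0839]
[0.55417388 0.04946812] [ 0.54088845 -0.02942103] [[312.98886213 240.17944048]] [[295.65516065 229.04564079]]
0.025
(0.619, 0.326, 0.2) -9.4 0.54;(0.619, 0.326, 0.2) 170.6 -2.6;(0.619, 0.326, 0.2) 80 -1.02;(0.619, 0.326, 0.2) -100 2.12;(0.619, 0.326, 0.2) -3 0.43;(0.619, 0.326, 0.2) 177 -2.71;
(0.466, 0.305, 0.2) -9.4 0.61;(0.466, 0.305, 0.2) 170.6 -2.54;(0.466, 0.305, 0.2) 80 -0.95;(0.466, 0.305, 0.2) -100 2.19;(0.466, 0.305, 0.2) -3 0.49;(0.466, 0.305, 0.2) 177 -2.65;
(0.55, 0.05, 0.2) -9.4 0.12;(0.55, 0.05, 0.2) 170.6 -3.03;(0.55, 0.05, 0.2) 80 -1.44;(0.55, 0.05, 0.2) -100 1.7;(0.55, 0.05, 0.2) -3 0.0;(0.55, 0.05, 0.2) 177 None;
(0.502, -0.35, 0.2) -9.4 -0.57;(0.502, -0.35, 0.2) 170.6 2.57;(0.502, -0.35, 0.2) 80 -2.13;(0.502, -0.35, 0.2) -100 1.01;(0.502, -0.35, 0.2) -3 -0.68;(0.502, -0.35, 0.2) 177 2.46;
(0.545, 0.01, 0.2) -9.4 0.04;(0.545, 0.01, 0.2) 170.6 -3.1;(0.545, 0.01, 0.2) 80 -1.52;(0.545, 0.01, 0.2) -100 1.62;(0.545, 0.01, 0.2) -3 -0.07;(0.545, 0.01, 0.2) 177 3.07;
```

```bash
cat >> h.py <<'E'
CC=np.array([.5453,.0090]); CA=np.radians(-9.35)
EX=np.array([np.cos(CA),np.sin(CA)]); EY=np.array([-EX[1],EX[0]])
def st():
    s=r.read_state(); print("t",round(s["time_s"],2),"pos",np.round(s["eef_pos"],4),"F",np.round(s["contact_force"],2),"w",round(s["grip_width"],4),"gf",round(s["grip_force"],2)); return s
E
cat > pick.py <<'E'
from h import *
import sys
def pick(xy,cz,up,opening):
    q=down(CA); command_gripper(opening,force=20)
    r.reach([*xy,.2],q); st()
    r.move_straight([*xy,cz+up],q,speed=.12); st()
    command_gripper(0.0,force=20); st()
    r.move_straight([*xy,.2],q,speed=.12); st()
if __name__=="__main__":
    pick((.619,.3258),.031,.010,.072)
    for n in("top","scene"):
        im,d,m=grab(n); save(n+"1.png",im); np.savez(n+"1.npz",im=im,d=d)
    st()
E
python3 pick.py
```

```text
t 2.27 pos [0.6182 0.3271 0.2005] F [ 0.54 -0.55  0.22] w 0.0716 gf 0.0
t 3.74 pos [0.6195 0.326  0.042 ] F [ 0.61 -0.39  0.98] w 0.0718 gf 0.0
t 4.07 pos [0.6193 0.326  0.0419] F [-0.79  0.06  4.27] w 0.0487 gf 20.23
t 5.54 pos [0.6186 0.3257 0.1989] F [-0.13  0.34 -0.99] w 0.0488 gf 20.8
t 5.64 pos [0.6187 0.3257 0.199 ] F [-0.76  0.4  -0.78] w 0.0488 gf 20.8
```

```bash
cat >> h.py <<'E'
def ballpos(n,im,d,m,guess,hue,rad):
    from scipy.optimize import least_squares
    W=cloud(d,m); hsv=cv2.cvtColor(im,cv2.COLOR_RGB2HSV); H,S=hsv[...,0],hsv[...,1]
    mk=(np.linalg.norm(W-guess,axis=2)<rad+.015)&(H>=hue[0])&(H<=hue[1])&(S>70)
    if mk.sum()<20: return None,mk.sum()
    P=W[mk]; f=least_squares(lambda c:np.linalg.norm(P-c,axis=1)-rad,guess,loss="soft_l1",f_scale=.002)
    return f.x.round(4),mk.sum()
E
python3 - <<'E'
from h import *
for n in("top","scene"):
    z=np.load(n+"1.npz"); print(n,ballpos(n,z["im"],z["d"],optics.camera_model(n),np.array([.6187,.3257,.189]),(4,16),.025))
    if n=="scene": save("scene1c.png",cv2.resize(z["im"][150:300,320:470],None,fx=3,fy=3))
E
```

```text
top (array([0.6189, 0.3267, 0.1893]), np.int64(176))
scene (array([0.6176, 0.3253, 0.1897]), np.int64(95))
```

View pics/scene1c.png

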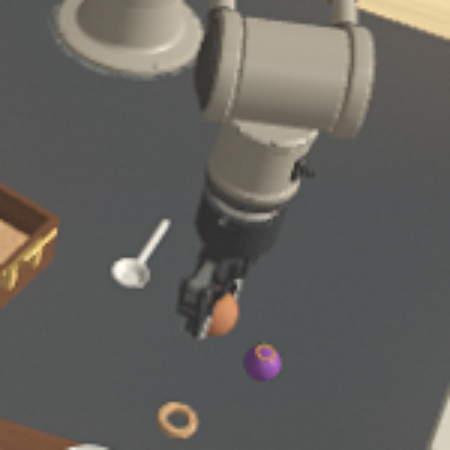

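The crop shows the ball held between the fingers at (225,315), and the empty ring and purple ball undisturbed.

```bash
cat > place.py <<'E'
from h import *
def place(xy,ztcp,openw):
    q=down(CA)
    r.reach([*xy,.2],q)
    r.move_straight([*xy,ztcp+.012],q,speed=.1); r.hold(.15); st()
    print(r.move_straight([*xy,ztcp-.0005],q,speed=.02,max_force=5)); r.hold(.2); st()
    command_gripper(openw); st()
    r.move_straight([*xy,.2],q,speed=.12); st()
E
python3 - <<'E'
from place import *
from pick import pick
place(CC+.04*EY,.0519,.075)
for n in("top","scene"):
    im,d,m=grab(n); print(n,ballpos(n,im,d,m,np.r_[CC+.04*EY,.042],(4,16),.025))
pick((.4657,.3047),.025,.012,.062)
g=r.read_state()["eef_pos"]-np.array([0,0,.012])
for n in("top","scene"):
    im,d,m=grab(n); print(n,ballpos(n,im,d,m,g,(98,120),.02))
    if n=="top": print(ballpos(n,im,d,m,np.r_[CC+.04*EY,.042],(4,16),.025))
    save(n+"2.png",im)
E
```

```text
t 8.4 pos [0.5521 0.0485 0.0644] F [-0.12  0.34 -1.49] w 0.0488 gf 20.8
True
t 9.13 pos [0.5517 0.0481 0.0532] F [-0.59 -2.09  4.74] w 0.0487 gf 21.16
t 9.51 pos [0.551  0.0485 0.0525] F [ 0.86 -0.02  0.28] w 0.0748 gf 0.0
t 10.88 pos [0.5514 0.0485 0.1992] F [-1.52  0.01  0.72] w 0.0751 gf 0.0
top (array([0.5501, 0.0409, 0.0367]), np.int64(176))
scene (array([0.5541, 0.047 , 0.0395]), np.int64(211))
t 12.32 pos [0.4663 0.3039 0.2   ] F [-0.36 -0.32 -0.26] w 0.0621 gf 0.0
t 13.82 pos [0.4661 0.3049 0.0377] F [-0.36  0.16 -0.44] w 0.0621 gf 0.0
t 14.15 pos [0.466  0.3049 0.0376] F [-0.09 -0.3   3.54] w 0.039 gf 19.84
t 15.66 pos [0.4654 0.3045 0.1992] F [ 0.33  0.14 -1.14] w 0.0381 gf 20.16
top (array([0.4651, 0.3051, 0.1888]), np.int64(81))
(array([0.55  , 0.0476, 0.0405]), np.int64(338))
scene (array([0.4666, 0.3042, 0.1873]), np.int64(31))
```

Run:
```python
from place import *
place(CC-.04*EY,.0508,.065)
r.reach([.40,-.33,.25],best([.40,-.33,.25],CA))
st()
from scipy.optimize import least_squares
for n in("top","scene"):
    im,d,m=grab(n); save(n+"3.png",im); np.savez(n+"3.npz",im=im,d=d); W=cloud(d,m)
    hsv=cv2.cvtColor(im,cv2.COLOR_RGB2HSV); H,S=hsv[...,0],hsv[...,1]
    for nm,s,rad,zc in(("big",1,.025,.0419),("small",-1,.02,.0388)):
        g=np.r_[CC+s*.04*EY,zc]
        mk=(np.linalg.norm(W-g,axis=2)<rad+.01)&(W[...,2]>zc+.0)
        P=W[mk]; f=least_squares(lambda c:np.linalg.norm(P-c,axis=1)-rad,g,loss="soft_l1",f_scale=.002)
        dd=f.x[:2]-g[:2]; print(n,nm,f.x.round(4),mk.sum(),"off in case frame",(dd@EX).round(4),(dd@EY).round(4))
    print(rimcentre(im,d,m)[:2])
```

```text
t 18.73 pos [ 0.539  -0.0305  0.0633] F [ 0.7   0.7  -0.24] w 0.0387 gf 20.17
True
t 19.48 pos [ 0.5387 -0.0308  0.0514] F [ 0.06 -1.72  5.41] w 0.0387 gf 20.51
t 19.86 pos [ 0.538  -0.0304  0.0508] F [0.27 0.45 0.82] w 0.0648 gf 0.0
t 21.25 pos [ 0.5384 -0.0304  0.1992] F [-0.29  0.1  -0.3 ] w 0.0654 gf 0.0
t 22.52 pos [ 0.4005 -0.3292  0.2497] F [-0.24  0.2  -0.09] w 0.0654 gf 0.0
top big [0.5514 0.048  0.0423] 217 off in case frame -0.0003 -0.0005
top small [ 0.5383 -0.0309  0.0393] 138 off in case frame -0.0004 -0.0005
(array([0.54465074, 0.00850614]), np.float64(-0.16150334084623452))
scene big [0.5516 0.0486 0.0411] 137 off in case frame -0.0002 0.0001
scene small [ 0.5385 -0.0302  0.0387] 81 off in case frame -0.0004 0.0002
(array([0.54707123, 0.00980802]), np.float64(-0.15399043942879043))
```

Both balls are seated within 1 mm of their dimples. Next is the lid.

Run:
```python
from h import *
LY=np.radians(-3.85); xy=(.5035,-.3498); q=down(LY)
command_gripper(.045,force=60)
r.reach([*xy,.16],q)
print(r.move_straight([*xy,.038],q,speed=.1,max_force=10)); st()
command_gripper(0.,force=60); s=st()
r.move_straight([*xy,.2],q,speed=.12); st()
qc=down(CA)
r.reach([*CC,.22],qc); r.hold(.2)
r.move_straight([*CC,.135],qc,speed=.1); r.hold(.2); st()
for n in("top","scene"):
    im,d,m=grab(n); save(n+"4.png",im); np.savez(n+"4.npz",im=im,d=d); W=cloud(d,m)
    hsv=cv2.cvtColor(im,cv2.COLOR_RGB2HSV); S,V=hsv[...,1],hsv[...,2]
    mk=(S<40)&(V>150)&(abs(W[...,2]-.107)<.008)&(np.hypot(*(W[...,:2]-CC).transpose(2,0,1))<.13)
    D=W[mk][:,:2]-CC; X,Y=D@EX,D@EY
    print(n,mk.sum(),"x",np.percentile(X,[.3,99.7]).round(4),"y",np.percentile(Y,[.3,99.7]).round(4),cv2.minAreaRect((W[mk][:,:2]*1000).astype(np.float32)),"z",np.median(W[mk][:,2]))
    A=np.c_[X,Y,np.ones(len(X))]; print("tilt",np.linalg.lstsq(A,W[mk][:,2],rcond=None)[0].round(4))
```

```text
False
t 24.93 pos [ 0.5039 -0.3501  0.0388] F [ 0.83 -0.47 -0.3 ] w 0.0451 gf 0.0
t 25.29 pos [ 0.5038 -0.35    0.0387] F [-0.21  0.65  4.17] w 0.0148 gf 59.64
t 26.79 pos [ 0.5032 -0.3495  0.1991] F [ 0.7  -0.31 -2.7 ] w 0.0151 gf 58.82
t 29.55 pos [0.5456 0.009  0.1356] F [-0.47 -0.01 -1.98] w 0.0149 gf 58.8
top 1311 x [-0.0783  0.0781] y [-0.0837  0.0835] ((545.6529541015625, 8.932044982910156), (168.2373809814453, 157.72337341308594), 80.46134185791016) z 0.10767357772291271
tilt [-0.0029  0.0007  0.1077]
scene 1243 x [-0.0783  0.0803] y [-0.083   0.0851] ((547.0078125, 9.409149169921875), (169.70738220214844, 164.09158325195312), 80.56321716308594) z 0.10634749595764975
tilt [-0.0014  0.0013  0.1064]
```

View pics/top4.png

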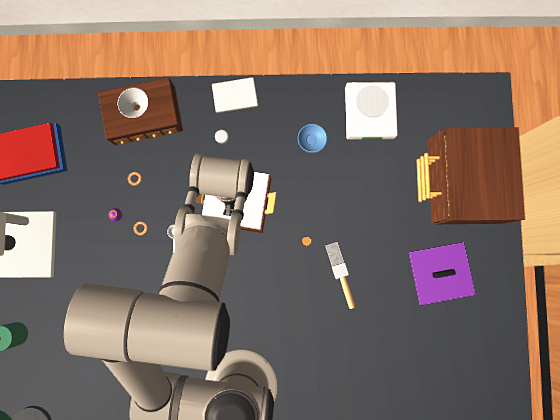

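View pics/scene4.png

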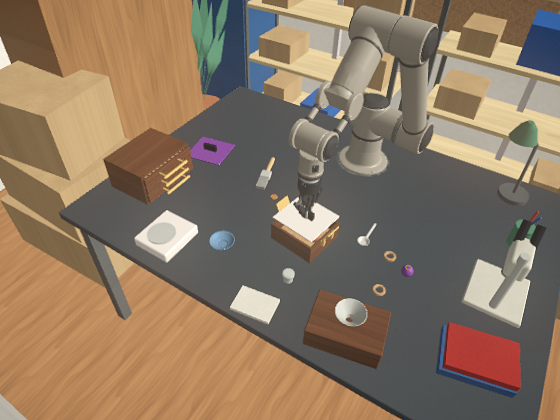

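Both views show the lid level and centred over the case, within about 1 mm (top: around (237,200); scene: (307,218)). The flaps are still open.

Run:
```python
from h import *
qc=down(CA)
print(r.move_straight([*CC,.1055],qc,speed=.03,max_force=9)); r.hold(.2); s=st()
```

```text
True
t 30.7 pos [0.5451 0.009  0.1076] F [-1.75 -0.03  5.81] w 0.0153 gf 59.83
```

```bash
cat > flap.py <<'E'
from h import *
def fold(s):
    q=down(CA); rho=.030
    P=lambda y,ztip:[*(CC+s*y*EY),ztip+.025]
    r.reach(P(.15,.16),q); r.move_straight(P(.15,.107),q,speed=.15); st()
    for th in np.radians([110,90,72,56,42,30,18,8]):
        if r.move_straight(P(.097-rho*np.cos(th)+.011,.084+rho*np.sin(th)),q,speed=.06,max_force=15): print("stop",np.degrees(th)); break
    st()
    print(r.move_straight(P(.078,.080),q,speed=.02,max_force=6)); st()
    r.move_straight(P(.078,.16),q,speed=.15)
E
python3 - <<'E'
from flap import *
qc=down(CA)
command_gripper(.045); st()
r.move_straight([*CC,.2],qc,speed=.15); command_gripper(0.,force=20)
r.reach([*(CC+.1*EY),.23],qc)
im,d,m=grab("scene");W=cloud(d,m); hsv=cv2.cvtColor(im,cv2.COLOR_RGB2HSV)
mk=(hsv[...,1]<40)&(hsv[...,2]>150)&(abs(W[...,2]-.079)<.012)&(np.hypot(*(W[...,:2]-CC).transpose(2,0,1))<.13)
D=W[mk][:,:2]-CC; A=np.c_[D@EX,D@EY,np.ones(len(D))]; print("lid plane",np.linalg.lstsq(A,W[mk][:,2],rcond=None)[0].round(4),np.percentile(A[:,0],[.3,99.7]),np.percentile(A[:,1],[.3,99.7]))
E
```

```text
t 31.1 pos [0.5442 0.0091 0.1065] F [0.87 0.16 0.13] w 0.0454 gf 0.0
lid plane [0.0024 0.0043 0.0784] [-0.07966141  0.08005363] [-0.08853826  0.08554622]
```

The lid plane measures 78.4 mm against a nominal 79 mm and is level, so it is home. Now I'll fold the left flap.

Run:
```python
from flap import *
fold(1)
r.reach([*(CC-.1*EY),.25],down(CA))
for n in("scene","top"):
    im,d,m=grab(n); np.savez(n+"5.npz",im=im,d=d); save(n+"5c.png",cv2.resize(im[140:290,200:400] if n=="scene" else im[140:260,160:310],None,fx=3,fy=3))
st()
```

```text
t 33.8 pos [0.5703 0.1562 0.1331] F [-0.31 -0.29 -0.67] w -0.0 gf 0.0
t 36.45 pos [0.5578 0.0862 0.1128] F [-0.48 -0.07  0.67] w 0.0001 gf 0.0
True
t 36.78 pos [0.5582 0.086  0.1086] F [-0.46  0.1   5.39] w -0.0001 gf 2.96
t 38.33 pos [ 0.529  -0.0881  0.2489] F [ 0.18  0.37 -0.4 ] w -0.0001 gf 0.0
```

View pics/scene5c.png

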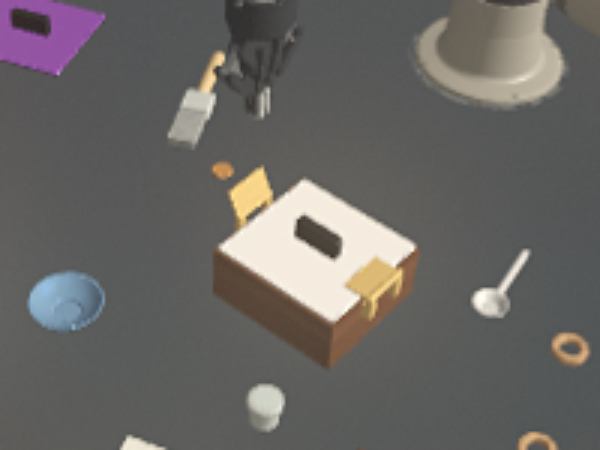

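The left flap, at (375,283) in the crop, is down flat on the lid, and the right flap at (250,193) is still up. Now the right one.

Run:
```python
from flap import *
fold(-1)
r.reach([.35,-.35,.3],best([.35,-.35,.3],CA)); r.hold(.2); st()
for n in("scene","top"):
    im,d,m=grab(n); W=cloud(d,m); hsv=cv2.cvtColor(im,cv2.COLOR_RGB2HSV); H,S,V=hsv[...,0],hsv[...,1],hsv[...,2]
    D=W[...,:2]-CC; X,Y=D@EX,D@EY
    for s in(1,-1):
        k=(abs(X)<.026)&(abs(s*Y-.079)<.014)&(S>70); print(n,s,k.sum(),"flap z slope",np.polyfit(s*Y[k],W[k][:,2],1).round(4),np.median(W[k][:,2]))
    k=(S<40)&(V>150)&(abs(W[...,2]-.079)<.012)&(abs(X)<.1)&(abs(Y)<.1); A=np.c_[X[k],Y[k],np.ones(k.sum())]
    print("lid",np.linalg.lstsq(A,W[k][:,2],rcond=None)[0].round(4))
    if n=="scene": save("scene6c.png",cv2.resize(im[140:290,200:400],None,fx=3,fy=3))
```

```text
t 39.26 pos [ 0.5219 -0.1385  0.1332] F [ 0.7  -0.41  0.55] w 0.0 gf 0.0
t 41.91 pos [ 0.5324 -0.0682  0.1128] F [ 0.41 -0.22 -0.34] w 0.0003 gf 0.0
True
t 42.24 pos [ 0.5328 -0.0681  0.1086] F [-0.78  0.19  5.66] w 0.0 gf 2.96
t 44.44 pos [ 0.3506 -0.3493  0.2996] F [-0.86  1.37 -0.21] w -0.0004 gf 0.0
scene 1 141 flap z slope [-1.9455  0.2225] 0.08113865142215153
scene -1 84 flap z slope [0.0756 0.077 ] 0.08291896721261616
lid [0.0019 0.0047 0.0785]
top 1 165 flap z slope [0.0689 0.0788] 0.08439806880803481
top -1 175 flap z slope [-0.0663  0.0891] 0.084100907937967
lid [0.0017 0.0003 0.0797]
```

View pics/scene6c.png

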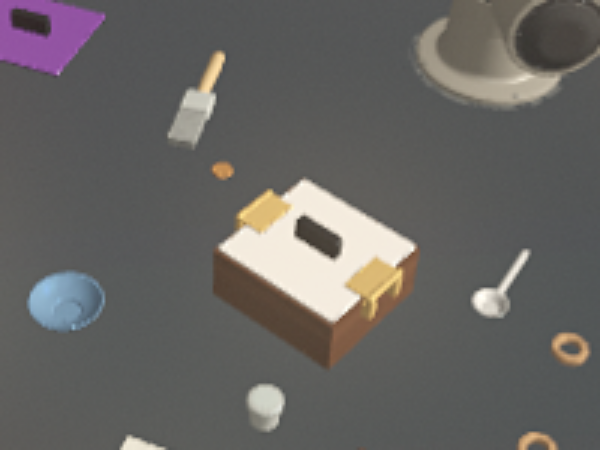

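Both flaps, at (265,212) and (375,283) in the crop, are flat on the level lid with their tops at about 84 mm. The arm is clear of everything.

```bash
python3 -c "
from h import *
print(r.finish_job())"
```

```text
the job is handed in; nothing more can be done
None
```

I handed the job in at about 44 s of the 72 s limit: both balls are seated in their dimples, the lid is fully home and both flaps are folded flat; the hand-in call returned no verdict.

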